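Load the thin glass sample jar into the reader

TASK

Draw the reader's carriage fully out by its red post, stand the amber glass sample jar upright, wholly on the carriage's round blue pad, let go of it, and then slide the carriage fully home under the clear hood with the jar still standing on the pad. The jar's glass is very thin: never squeeze it with more than 45 N, do not lay it down or tip it, and set it down softly on the pad, without dropping it or pressing down with more than 30 N. Leave the white pot, the green bottle and the yellow tip box where they are.

Things in the scene. Friction and masses are not known exactly. Their poses are not given: they have to be found in the camera images.
- jar: the sample jar: amber glass, round, 44 mm diameter up to 56 mm height, white lid 41 mm in diameter above, 70 mm tall in all, about 0.11 kg. Origin: centre of its underside; z up along the jar. Starts standing on the table in one of three places, swapped with the pot and the bottle
- carriage (a joint): position of the reader's carriage on its slide, m: 0 = fully home (pad under the hood), 0.13 = fully out at the outer stop. Slides with about 1.5 N of friction and stays where it is left
- pad (a point): centre of the top face of the round blue pad on the carriage, 68 mm diameter, 3 mm above the aluminium carriage plate (84 mm wide, top 34 mm above the table), 37 mm above the table; moves with the carriage. Its axes are those of the reader. Fully out, the pad's centre is 85 mm in front of the hood's mouth; fully home, 45 mm inside it
- post (a point): centre of the top end of the upright red post on the carriage: 18 mm diameter, 51 mm tall, top 85 mm above the table, standing 130 mm from the pad's centre on the side away from the hood. Grip, push or pull it to move the carriage. Its axes are those of the reader
- reader: the sample reader, fixed: white and blue hood 170 mm wide and deep, 142 mm tall, with a clear cover; mouth 110 mm wide, clear up to 128 mm. Origin: on the table under the middle of the mouth. y points into the hood along the slide, z up; the carriage goes out along -y over a bed 100 mm wide, ending in a 24 mm tall block 240 to 260 mm from the mouth
- pot: bystander: white plastic pot with a dark red-brown lid, 64 mm diameter, 60 mm tall; origin at the centre of its underside
- bottle: bystander: green glass bottle, 40 mm diameter, blue cap, 78 mm tall; origin at the centre of its underside
- tipbox: bystander: yellow box with a cream lid, 85 x 120 x 55 mm; origin at the centre of its underside

How it is judged (in metres and radians):
On the way, in this order (a step that is already met when the one before it is completed fails the run):
1. the carriage is drawn fully out (within 6 mm of its outer stop) (value of joint carriage above 0.124 m), for 0.1 s.
2. the jar stands upright and wholly on the pad, let go, with the carriage out (horizontal distance between jar and pad below 0.012 m and z of jar in the frame of pad between -0.003 and 0.004 m and angle between jar's own z axis and vertical below 0.08 rad and contact force between the fingers and jar below 0.1 N and linear speed of jar below 0.02 m/s and value of joint carriage above 0.1 m), for 0.2 s.
At the end, for the whole second after the job is handed in: The carriage is home (within 5 mm of its inner stop) and the jar stands at rest, released and upright (within 0.08 rad) on the pad, its centre within 12 mm of the pad's centre, so wholly on it (horizontal distance between jar and pad below 0.012 m and z of jar in the frame of pad between -0.003 and 0.004 m and angle between jar's own z axis and vertical below 0.08 rad and contact force between the fingers and jar below 0.1 N and linear speed of jar below 0.02 m/s and value of joint carriage below 0.005 m and angular speed of jar below 0.2 rad/s); the robot touches nothing.
It fails at once if the jar is squeezed with more than 45 N by the fingers (two pads together: 90 N) (contact force between the fingers and jar above 90 N).
It fails at once if the jar is banged or pressed with more than 30 N against the reader or its carriage (contact force between jar and reader above 30 N).
It fails at once if the jar is dropped: let go more than 12 mm above the pad's height (z of jar in the frame of pad above 0.012 m and contact force between the fingers and jar below 0.05 N).
It fails at once if the jar is tipped by more than 0.5 rad (angle between jar's own z axis and vertical above 0.5 rad).
It fails at once if the pot, the bottle or the tip box is moved by more than 20 mm (distance of any of pot, bottle, tipbox from where it was at the start of the episode above 0.02 m).
It also fails if it takes over 69 s, if anything falls off the work surface, if the arm or the gripper's body presses on something with over 40 N, if the wrist force passes 120 N, or if a joint passes its speed limit or range.

ROBOT

A 6-joint arm with a two-finger parallel gripper is mounted at the origin on the work surface. World frame = base frame: x ahead of the robot, y to its left, z up, the work surface at z = 0. Lengths are in m, angles in degrees, forces in N, time in s.
With the tool pointing down it reaches from about 0.3 to 1 m from the base axis. Payload 5.1 kg.
Tool frame: the origin (TCP) lies between the finger pads; the fingertips stand 17 mm ahead of it and the grasp point (between the pads) lies 2 mm behind it; z points along the fingers, y is the line along which they close (so a half turn about z gives the same grasp; the last joint's range is limited). The gripper opens to 95 mm and grips with 3 to 60 N. Pads are 20 mm wide; open, the fingers measure 119 mm over their backs; the gripper's body (75 mm by 180 mm) begins 59 mm behind the grasp point.
Start: joints at [-78.071, 7.093, 94.555, -0, 78.352, -4.733], TCP at [0.186, -0.623, 0.232] pointing down, gripper open.
Joint ranges: [-149.61, 149.61], [-58.7, 133.49], [1.44, 155.28], [-77.14, 257.14], [18.33, 153.61], [-166.67, 166.67]. Speed limits (degrees/s): [147.25, 147.25, 180, 180, 180, 180].

INTERFACE

Orientations are given as a 3x3 rotation matrix whose columns are the frame's x, y, z axes.
In Python, from bench import robot gives the robot as it stands.
- The arm moves only by the tool jog_arm, never from a script. Its argument "plan" is a list of rows, each an object of numbers: "dx", "dy", "dz": the shift along the tool's x, y, z in m; "wx", "wy", "wz": the turn, a rotation vector about the tool's x, y, z in degrees; "fingers": the opening, from 0 (shut) to 1 (fully open). A call has 1 to 20 rows; each row is the pose to reach, as a shift and turn from the pose commanded when the call began, along the tool's axes at that moment; what a row does not reach only later rows make up. A row lasts 1/8 s, in which the tool goes at most 62.5 mm and 10.7 degrees, less where a joint would pass 70% of its speed; a pose out of reach is approached as far as the arm can. A call with a gripper value outside its range is refused whole. The fingers move at their own pace and stop on an object; "newtons" is the grip in N (left out, the last holds). Time passes only in rows, so rows that repeat a pose let the fingers close. It gives the time, the measured TCP pose, the force, the opening and the grip force at its end, in the units of the state.
- robot.read_state(): the state, without advancing time (a new reading comes with each control period).
- robot.grab_frame(name): name is "scene" or "top" or "wrist"; returns a dict with "image" (420x560x3 uint8, red, green, blue), "range_z" (420x560 float32, m along the optical axis (not along the pixel's ray), 0 where there is no reading), "K" (3x3 intrinsics, pixels), "rvec" (rotation vector, rad) and "tvec" (3), from world to camera coordinates, as OpenCV has them; the wrist camera has in their place "hand_eye" (4x4, takes a point from camera to tool coordinates, whose origin is the TCP and whose axes are the flange's). Camera axes: x right, y down, z forward; pixel columns grow to the right and rows downward; lengths in m; the calibration is good to about 2 mm. The wrist camera is an equidistant fisheye: a pixel r from the principal point sees the ray r / f radians off the axis. A picture is of the moment at which its call begins: read the wrist's pose just before it.
- robot.sign_off(): hands the job in; it is judged then, once.
Trained networks look in a picture, given as the dict that the camera call returned (one of the last four; its "shot" number tells which), for a name from the list of things; names that differ only in an ending like _2 or _b are one class to them, and where a whole thing is asked for, a point or a joint stands for the part that bears it (a point fixed in the world has none). Each returns a list of dicts, best first, with "confidence" (0 to 1); they miss things now and then, are a little off and sometimes report something else, mostly with a low value. They report only what shows in the picture. A call takes as long as a camera call.
- robot.outline_of(picture, query): "pixels" (420x560 bool, what is visible of it) and "pixel" ([column, row] in pixels, amid what is visible of it).
The state is a dict: "time": time; "joints": joint angles; "qd": joint speeds; "joint_torque": joint torques, N m; "eef_pos": TCP position; "orientation": TCP orientation; "ft_force": force on the tool from outside, world axes, zero at the start; "moment": the same for the moment, N m; "grip_width": opening from 0.0 (shut) to 1.0 (fully open); "grip_force": force on a finger pad.
Only numpy, scipy, OpenCV 4.12 (cv2) and the standard library are available. Lean on these libraries where they do the work, as an engineer would, in place of code of your own. Each camera call takes 0.05 s, during which the arm holds its last target. There are 200 camera calls.

## Working session

There is one attempt and no reset: what is moved stays moved. The work goes in short steps, Python scripts to look and compute and a tool call to move; the robot and the scene stay as the last step left them, time stands still between calls to the robot, and variables do not carry over. Pictures are saved under pics/ and viewed, at most 10 in all, crops included, and the job is handed in when it is done.

Besides the shell and the picture viewer there is one more tool, called as name(argument=value, ...), one argument or row to a line, values as JSON. jog_arm: Moves the arm, as the interface text tells. Its arguments: {"type":"object","properties":{"plan":{"type":"array"},"newtons":{"type":"number"}},"required":["plan"]}

```bash
mkdir -p pics; cat > h.py <<'E'
import numpy as np, cv2
from bench import robot
def pts(f,mask):
    R,_=cv2.Rodrigues(np.array(f["rvec"],float)); t=np.array(f["tvec"],float).ravel(); K=np.array(f["K"])
    v,u=np.nonzero(mask&(f["range_z"]>0)); z=f["range_z"][v,u]
    c=np.stack([(u-K[0,2])/K[0,0]*z,(v-K[1,2])/K[1,1]*z,z],1)
    return (c-t)@R
E
python3 - <<'E'
from h import *
np.set_printoptions(precision=4,suppress=True)
s=robot.read_state(); print(s["time"],s["eef_pos"],s["orientation"],s["grip_width"])
ims=[]
for cam in("top","scene"):
    f=robot.grab_frame(cam); ims.append(f["image"])
    for n in("jar","post","pad","carriage","reader","pot","bottle","tipbox"):
        for o in robot.outline_of(f,n)[:2]:
            p=pts(f,o["pixels"]); 
            if len(p)==0: continue
            zt=np.percentile(p[:,2],98); q=p[p[:,2]>zt-.006]
            print(cam,n,round(o["confidence"],2),np.round(o["pixel"]),len(p),"med",np.median(p,0),"top mid",(q.min(0)+q.max(0))/2,"ext",np.ptp(q,axis=0))
    cv2.imwrite(f"pics/{cam}0.png",f["image"][:,:,::-1])
E
```

```text
0.0 [ 0.1862 -0.6221  0.2304] [[ 0.958   0.2868 -0.0004]
 [ 0.2868 -0.958   0.002 ]
 [ 0.0002 -0.0021 -1.    ]] 1.000345249032595
top jar 0.82 [330. 272.] 276 med [ 0.4445 -0.1867  0.0701] top mid [ 0.446  -0.1892  0.0744] ext [0.0366 0.0394 0.0081]
top post 0.69 [220. 224.] 2450 med [0.5716 0.105  0.0358] top mid [0.5814 0.0614 0.0752] ext [0.0161 0.0169 0.0357]
top pad 0.84 [217. 222.] 2531 med [0.5721 0.1039 0.0357] top mid [0.5814 0.0614 0.0724] ext [0.0161 0.0169 0.0412]
top carriage 0.74 [213. 222.] 2525 med [0.5717 0.1051 0.0357] top mid [0.573  0.1196 0.0933] ext [0.033  0.1333 0.0751]
top reader 0.59 [170. 223.] 10118 med [0.5564 0.2046 0.1313] top mid [0.5371 0.2692 0.1449] ext [0.1953 0.1952 0.0109]
top pot 0.74 [388. 216.] 613 med [ 0.5913 -0.3442  0.0601] top mid [ 0.5916 -0.3478  0.0636] ext [0.0621 0.0609 0.0077]
top bottle 0.44 [217. 224.] 2558 med [0.5718 0.1058 0.0357] top mid [0.5517 0.1204 0.1086] ext [0.0756 0.135  0.0576]
top tipbox 0.69 [323. 137.] 1570 med [ 0.7915 -0.1771  0.0552] top mid [ 0.7994 -0.177   0.0598] ext [0.0939 0.1215 0.0101]
scene jar 0.65 [21
[... 255 characters left out ...]
d [0.5764 0.0974 0.0357] top mid [0.5814 0.0603 0.0802] ext [0.0156 0.0186 0.0173]
scene carriage 0.88 [315. 182.] 1649 med [0.5758 0.0975 0.0358] top mid [0.5814 0.0603 0.0809] ext [0.0156 0.0186 0.0159]
scene reader 0.84 [325. 152.] 7196 med [0.5709 0.1985 0.0385] top mid [0.535  0.2693 0.1434] ext [0.1874 0.1999 0.0103]
scene reader 0.71 [215. 223.] 449 med [ 0.4541 -0.1963  0.0522] top mid [ 0.4449 -0.1906  0.0715] ext [0.0406 0.0392 0.0072]
scene bottle 0.62 [159. 266.] 453 med [ 0.447  -0.3661  0.0525] top mid [ 0.4375 -0.3611  0.0786] ext [0.0255 0.0263 0.0068]
scene tipbox 0.72 [323. 296.] 2072 med [ 0.8044 -0.1892  0.055 ] top mid [ 0.7995 -0.1795  0.057 ] ext [0.0945 0.1239 0.008 ]
```

```bash
python3 - <<'E'
from h import *
np.set_printoptions(precision=4,suppress=True)
for cam in("top","scene"):
    f=robot.grab_frame(cam); p=pts(f,np.ones((420,560),bool)); im=f["image"][f["range_z"]>0].astype(int)
    q=p[(p[:,2]>.136)&(p[:,2]<.15)&(p[:,1]>.1)]
    print(cam,"hood",cv2.minAreaRect(q[:,:2].astype(np.float32)))
    r,g,b=im.T
    m=(r>120)&(g<80)&(b<80)&(abs(p[:,0]-.58)<.03)&(abs(p[:,1]-.06)<.04)&(p[:,2]>.08); print("post",m.sum(),(p[m].min(0)+p[m].max(0))/2)
    # bed plates by height
    m=(abs(p[:,2]-.034)<.0025)&(abs(p[:,0]-.58)<.1)&(p[:,1]<.16)&(p[:,1]>-.05)
    print("plate",m.sum(),cv2.minAreaRect(p[m][:,:2].astype(np.float32)))
    m=(abs(p[:,2]-.024)<.0025)&(abs(p[:,0]-.6)<.1)&(p[:,1]<.08)&(p[:,1]>-.12)
    print("block",m.sum(),cv2.minAreaRect(p[m][:,:2].astype(np.float32)))
a=cv2.imread("pics/top0.png");b=cv2.imread("pics/scene0.png")
cv2.imwrite("pics/both.png",np.hstack([a[100:340,80:480],b[80:320,100:500]]))
E
```

```text
top hood ((0.5693930387496948, 0.39656975865364075), (0.4857461750507355, 0.22310394048690796), 76.44013214111328)
post 32 [0.5813 0.0612 0.0862]
plate 1181 ((0.5766408443450928, 0.08704564720392227), (0.08464761078357697, 0.1622653305530548), 12.026259422302246)
block 485 ((0.5933405160903931, 0.008401811122894287), (0.11026126891374588, 0.15515197813510895), 11.8963623046875)
scene hood ((0.17526105046272278, 0.33328190445899963), (1.2211275100708008, 0.8216697573661804), 42.74657440185547)
post 15 [0.5823 0.0601 0.0863]
plate 846 ((0.5752463340759277, 0.08589824289083481), (0.0844697654247284, 0.16540198028087616), 11.99078369140625)
block 367 ((0.5953397154808044, -0.0007201731204986572), (0.10838273912668228, 0.14177128672599792), 10.38529109954834)
```

View pics/both.png

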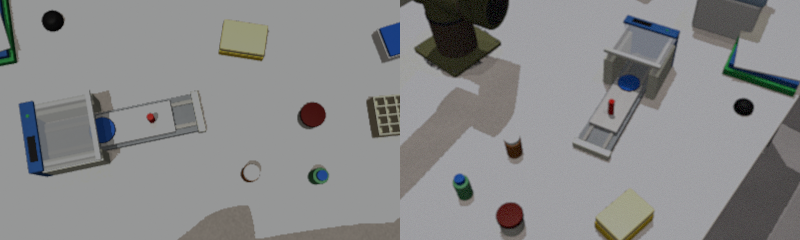

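jog_arm(
  plan=[
    {"dx": 0.575,"dy": -0.541,"dz": 0.07,"wz": -85.4,"fingers": 0.6},
    {"dx": 0.575,"dy": -0.541,"dz": 0.07,"wz": -85.4,"fingers": 0.6},
    {"dx": 0.575,"dy": -0.541,"dz": 0.07,"wz": -85.4,"fingers": 0.6},
    {"dx": 0.575,"dy": -0.541,"dz": 0.07,"wz": -85.4,"fingers": 0.6},
    {"dx": 0.575,"dy": -0.541,"dz": 0.07,"wz": -85.4,"fingers": 0.6},
    {"dx": 0.575,"dy": -0.541,"dz": 0.07,"wz": -85.4,"fingers": 0.6},
    {"dx": 0.575,"dy": -0.541,"dz": 0.07,"wz": -85.4,"fingers": 0.6},
    {"dx": 0.575,"dy": -0.541,"dz": 0.07,"wz": -85.4,"fingers": 0.6},
    {"dx": 0.575,"dy": -0.541,"dz": 0.07,"wz": -85.4,"fingers": 0.6},
    {"dx": 0.575,"dy": -0.541,"dz": 0.07,"wz": -85.4,"fingers": 0.6},
    {"dx": 0.575,"dy": -0.541,"dz": 0.07,"wz": -85.4,"fingers": 0.6},
    {"dx": 0.575,"dy": -0.541,"dz": 0.07,"wz": -85.4,"fingers": 0.6},
    {"dx": 0.575,"dy": -0.541,"dz": 0.07,"wz": -85.4,"fingers": 0.6},
    {"dx": 0.575,"dy": -0.541,"dz": 0.07,"wz": -85.4,"fingers": 0.6},
    {"dx": 0.575,"dy": -0.541,"dz": 0.07,"wz": -85.4,"fingers": 0.6},
    {"dx": 0.575,"dy": -0.541,"dz": 0.07,"wz": -85.4,"fingers": 0.6},
  ],
  newtons=15,
)

```text
validation failed for argument at $.pl...
```

The call was refused without a clear reason. I'll try a minimal plan to see what it accepts.

jog_arm(
  plan=[
    {"dx": 0.04,"dy": -0.04,"dz": 0.0,"wx": 0,"wy": 0,"wz": -5,"fingers": 0.6},
  ],
  newtons=15,
)

```text
time: 1.12
eef_pos: [0.2123, -0.5742, 0.2313]
orientation: [[0.93, 0.368, -0.0], [0.368, -0.93, -0.0], [-0.0, 0.0, -1.0]]
ft_force: [1.6, -0.3, -0.1]
grip_width: 0.942
grip_force: 0.0
```

```bash
python3 - <<'E'
from h import *
s=robot.read_state(); print(s["time"],s["eef_pos"],s["orientation"],s["grip_width"])
E
```

```text
1.125 [ 0.21225918 -0.57418753  0.23128217] [[ 9.29814771e-01  3.68027818e-01 -1.29452463e-04]
 [ 3.68027783e-01 -9.29814764e-01 -2.35286499e-04]
 [-2.06958788e-04  1.71130759e-04 -9.99999964e-01]] 0.9419541906362507
```

jog_arm(
  plan=[
    {"dx": 0.577,"dy": -0.453,"dz": 0.07,"wx": 0,"wy": 0,"wz": -80.4,"fingers": 0.6},
    {"dx": 0.577,"dy": -0.453,"dz": 0.07,"wx": 0,"wy": 0,"wz": -80.4,"fingers": 0.6},
    {"dx": 0.577,"dy": -0.453,"dz": 0.07,"wx": 0,"wy": 0,"wz": -80.4,"fingers": 0.6},
    {"dx": 0.577,"dy": -0.453,"dz": 0.07,"wx": 0,"wy": 0,"wz": -80.4,"fingers": 0.6},
    {"dx": 0.577,"dy": -0.453,"dz": 0.07,"wx": 0,"wy": 0,"wz": -80.4,"fingers": 0.6},
    {"dx": 0.577,"dy": -0.453,"dz": 0.07,"wx": 0,"wy": 0,"wz": -80.4,"fingers": 0.6},
    {"dx": 0.577,"dy": -0.453,"dz": 0.07,"wx": 0,"wy": 0,"wz": -80.4,"fingers": 0.6},
    {"dx": 0.577,"dy": -0.453,"dz": 0.07,"wx": 0,"wy": 0,"wz": -80.4,"fingers": 0.6},
  ],
)

```text
time: 2.12
eef_pos: [0.4644, -0.1409, 0.1845]
orientation: [[-0.212, 0.977, 0.001], [0.977, 0.212, -0.001], [-0.001, 0.001, -1.0]]
ft_force: [1.0, 0.7, 0.2]
grip_width: 0.599
grip_force: 0.0
```

jog_arm(
  plan=[
    {"dx": 0.172,"dy": 0.157,"dz": 0.02,"wx": 0,"wy": 0,"wz": 0,"fingers": 0.6},
    {"dx": 0.172,"dy": 0.157,"dz": 0.02,"wx": 0,"wy": 0,"wz": 0,"fingers": 0.6},
    {"dx": 0.172,"dy": 0.157,"dz": 0.02,"wx": 0,"wy": 0,"wz": 0,"fingers": 0.6},
    {"dx": 0.172,"dy": 0.157,"dz": 0.02,"wx": 0,"wy": 0,"wz": 0,"fingers": 0.6},
    {"dx": 0.172,"dy": 0.157,"dz": 0.02,"wx": 0,"wy": 0,"wz": 0,"fingers": 0.6},
    {"dx": 0.172,"dy": 0.157,"dz": 0.02,"wx": 0,"wy": 0,"wz": 0,"fingers": 0.6},
  ],
)

```text
time: 2.88
eef_pos: [0.5809, 0.058, 0.164]
orientation: [[-0.209, 0.978, -0.001], [0.978, 0.209, -0.0], [-0.0, -0.001, -1.0]]
ft_force: [-0.1, -1.1, -1.2]
grip_width: 0.601
grip_force: 0.0
```

jog_arm(
  plan=[
    {"dx": 0.0025,"dy": 0.001,"dz": 0.045,"wx": 0,"wy": 0,"wz": 0,"fingers": 0.6},
    {"dx": 0.0025,"dy": 0.001,"dz": 0.085,"wx": 0,"wy": 0,"wz": 0,"fingers": 0.6},
    {"dx": 0.0025,"dy": 0.001,"dz": 0.1,"wx": 0,"wy": 0,"wz": 0,"fingers": 0.6},
    {"dx": 0.0025,"dy": 0.001,"dz": 0.1,"wx": 0,"wy": 0,"wz": 0,"fingers": 0.1},
    {"dx": 0.0025,"dy": 0.001,"dz": 0.1,"wx": 0,"wy": 0,"wz": 0,"fingers": 0.1},
    {"dx": 0.0025,"dy": 0.001,"dz": 0.1,"wx": 0,"wy": 0,"wz": 0,"fingers": 0.1},
    {"dx": 0.0025,"dy": 0.001,"dz": 0.1,"wx": 0,"wy": 0,"wz": 0,"fingers": 0.1},
    {"dx": 0.0025,"dy": 0.001,"dz": 0.1,"wx": 0,"wy": 0,"wz": 0,"fingers": 0.1},
  ],
  newtons=20,
)

```text
time: 3.88
eef_pos: [0.5813, 0.0607, 0.0651]
orientation: [[-0.209, 0.978, -0.001], [0.978, 0.209, -0.001], [-0.0, -0.002, -1.0]]
ft_force: [-3.2, -1.5, 6.1]
grip_width: 0.189
grip_force: 20.0
```

jog_arm(
  plan=[
    {"dx": -0.015,"dy": 0,"dz": 0,"wx": 0,"wy": 0,"wz": 0,"fingers": 0.1},
    {"dx": -0.03,"dy": 0,"dz": 0,"wx": 0,"wy": 0,"wz": 0,"fingers": 0.1},
    {"dx": -0.045,"dy": 0,"dz": 0,"wx": 0,"wy": 0,"wz": 0,"fingers": 0.1},
    {"dx": -0.06,"dy": 0,"dz": 0,"wx": 0,"wy": 0,"wz": 0,"fingers": 0.1},
    {"dx": -0.072,"dy": 0,"dz": 0,"wx": 0,"wy": 0,"wz": 0,"fingers": 0.1},
    {"dx": -0.08,"dy": 0,"dz": 0,"wx": 0,"wy": 0,"wz": 0,"fingers": 0.1},
    {"dx": -0.084,"dy": 0,"dz": 0,"wx": 0,"wy": 0,"wz": 0,"fingers": 0.1},
    {"dx": -0.088,"dy": 0,"dz": 0,"wx": 0,"wy": 0,"wz": 0,"fingers": 0.1},
    {"dx": -0.092,"dy": 0,"dz": 0,"wx": 0,"wy": 0,"wz": 0,"fingers": 0.1},
    {"dx": -0.092,"dy": 0,"dz": 0,"wx": 0,"wy": 0,"wz": 0,"fingers": 0.1},
  ],
)

```text
time: 5.12
eef_pos: [0.5995, -0.0254, 0.0648]
orientation: [[-0.208, 0.978, -0.004], [0.978, 0.208, 0.007], [0.008, -0.003, -1.0]]
ft_force: [-8.1, 11.9, 8.6]
grip_width: 0.183
grip_force: 20.0
```

jog_arm(
  plan=[
    {"dx": -0.088,"dy": 0,"dz": 0,"wx": 0,"wy": 0,"wz": 0,"fingers": 0.1},
  ],
)

```text
time: 5.25
eef_pos: [0.6135, -0.0864, 0.064]
orientation: [[-0.215, 0.977, -0.001], [0.977, 0.215, 0.002], [0.002, -0.0, -1.0]]
ft_force: [0.1, -1.2, -0.0]
grip_width: 0.122
grip_force: 0.0
```

```bash
echo
```

```text
(no output)
```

I left a stale offset in that row, so the fingers slid outward off the post. That direction only pushes the carriage toward its outer stop. I'll rise, move toward the jar, and then check.

jog_arm(
  plan=[
    {"dx": 0,"dy": 0,"dz": -0.06,"wx": 0,"wy": 0,"wz": 0,"fingers": 0.8},
    {"dx": -0.02,"dy": -0.04,"dz": -0.095,"wx": 0,"wy": 0,"wz": 0,"fingers": 0.8},
    {"dx": -0.063,"dy": -0.185,"dz": -0.095,"wx": 0,"wy": 0,"wz": 0,"fingers": 0.8},
    {"dx": -0.063,"dy": -0.185,"dz": -0.095,"wx": 0,"wy": 0,"wz": 0,"fingers": 0.8},
    {"dx": -0.063,"dy": -0.185,"dz": -0.095,"wx": 0,"wy": 0,"wz": 0,"fingers": 0.8},
    {"dx": -0.063,"dy": -0.185,"dz": -0.095,"wx": 0,"wy": 0,"wz": 0,"fingers": 0.8},
    {"dx": -0.063,"dy": -0.185,"dz": -0.095,"wx": 0,"wy": 0,"wz": 0,"fingers": 0.8},
  ],
)

```text
time: 6.12
eef_pos: [0.4469, -0.1903, 0.1595]
orientation: [[-0.209, 0.978, 0.001], [0.978, 0.209, -0.0], [-0.0, 0.001, -1.0]]
ft_force: [-0.1, 0.3, 0.4]
grip_width: 0.779
grip_force: 0.0
```

```bash
python3 - <<'E'
from h import *
np.set_printoptions(precision=4,suppress=True)
s=robot.read_state(); print(s["time"],s["eef_pos"])
ims=[]
for cam in("top","scene"):
    f=robot.grab_frame(cam); p=pts(f,np.ones((420,560),bool)); im=f["image"][f["range_z"]>0].astype(int)
    ims.append(f["image"][:,:,::-1])
    r,g,b=im.T; z=p[:,2]; near=(abs(p[:,0]-.58)<.08)
    m=(r>110)&(g<80)&(b<80)&near&(p[:,1]>-.15)&(p[:,1]<.1)&(z>.08); print(cam,"post",m.sum(),(p[m].min(0)+p[m].max(0))/2)
    m=(abs(z-.037)<.004)&near&(b>r+40)&(p[:,1]>0)&(p[:,1]<.17)
    c=cv2.minEnclosingCircle(p[m][:,:2].astype(np.float32)); print("pad",m.sum(),(p[m].min(0)+p[m].max(0))/2,c)
    for o in robot.outline_of(f,"jar")[:1]:
        q=pts(f,o["pixels"]);print("jar",o["confidence"],len(q))
        q=q[q[:,2]>.066]
        if len(q)>20: print(len(q),cv2.minEnclosingCircle(q[:,:2].astype(np.float32)),(q.min(0)+q.max(0))/2)
cv2.imwrite("pics/b2.png",np.hstack([ims[0][100:340,80:480],ims[1][80:320,100:500]]))
E
```

```text
6.125 [ 0.4469 -0.1903  0.1595]
top post 31 [ 0.5979 -0.0242  0.0853]
pad 434 [0.5716 0.103  0.037 ] ((0.5725868940353394, 0.10286543518304825), 0.033713627606630325)
jar 0.55 53
27 ((0.4412091076374054, -0.17579147219657898), 0.011637484654784203) [ 0.4412 -0.1744  0.0711]
scene post 18 [ 0.5998 -0.0247  0.0862]
pad 279 [0.5721 0.1047 0.0374] ((0.573359489440918, 0.10591784119606018), 0.03476807847619057)
jar 0.86 422
161 ((0.44484513998031616, -0.18916237354278564), 0.021005643531680107) [ 0.4451 -0.1898  0.0706]
```

View pics/b2.png

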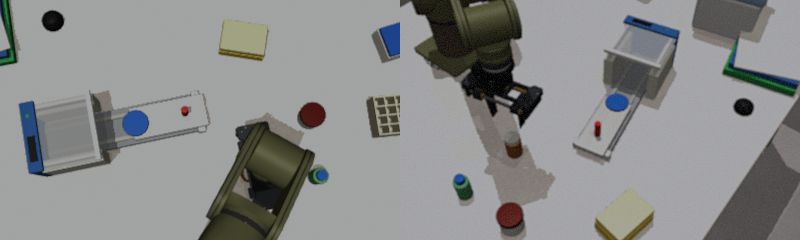

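jog_arm(
  plan=[
    {"dx": 0.001,"dy": -0.0015,"dz": 0.03,"wx": 0,"wy": 0,"wz": 0,"fingers": 0.85},
    {"dx": 0.001,"dy": -0.0015,"dz": 0.06,"wx": 0,"wy": 0,"wz": 0,"fingers": 0.85},
    {"dx": 0.001,"dy": -0.0015,"dz": 0.09,"wx": 0,"wy": 0,"wz": 0,"fingers": 0.85},
    {"dx": 0.001,"dy": -0.0015,"dz": 0.115,"wx": 0,"wy": 0,"wz": 0,"fingers": 0.85},
    {"dx": 0.001,"dy": -0.0015,"dz": 0.1225,"wx": 0,"wy": 0,"wz": 0,"fingers": 0.85},
    {"dx": 0.001,"dy": -0.0015,"dz": 0.1225,"wx": 0,"wy": 0,"wz": 0,"fingers": 0.65},
    {"dx": 0.001,"dy": -0.0015,"dz": 0.1225,"wx": 0,"wy": 0,"wz": 0,"fingers": 0.55},
    {"dx": 0.001,"dy": -0.0015,"dz": 0.1225,"wx": 0,"wy": 0,"wz": 0,"fingers": 0.5},
    {"dx": 0.001,"dy": -0.0015,"dz": 0.1225,"wx": 0,"wy": 0,"wz": 0,"fingers": 0.45},
    {"dx": 0.001,"dy": -0.0015,"dz": 0.1225,"wx": 0,"wy": 0,"wz": 0,"fingers": 0.35},
    {"dx": 0.001,"dy": -0.0015,"dz": 0.1225,"wx": 0,"wy": 0,"wz": 0,"fingers": 0.35},
    {"dx": 0.001,"dy": -0.0015,"dz": 0.1225,"wx": 0,"wy": 0,"wz": 0,"fingers": 0.35},
  ],
  newtons=15,
)

```text
time: 7.82
eef_pos: [0.4449, -0.19, 0.0373]
orientation: [[-0.209, 0.978, 0.001], [0.978, 0.209, -0.0], [-0.001, 0.001, -1.0]]
ft_force: [-1.4, 0.6, 4.4]
grip_width: 0.46
grip_force: 15.0
```

jog_arm(
  plan=[
    {"dx": 0,"dy": 0,"dz": -0.01,"wx": 0,"wy": 0,"wz": 0,"fingers": 0.35},
    {"dx": 0,"dy": 0,"dz": -0.035,"wx": 0,"wy": 0,"wz": 0,"fingers": 0.35},
    {"dx": 0,"dy": 0,"dz": -0.065,"wx": 0,"wy": 0,"wz": 0,"fingers": 0.35},
    {"dx": 0.013,"dy": 0.009,"dz": -0.09,"wx": 0,"wy": 0,"wz": 0,"fingers": 0.35},
    {"dx": 0.04,"dy": 0.029,"dz": -0.1,"wx": 0,"wy": 0,"wz": 0,"fingers": 0.35},
    {"dx": 0.075,"dy": 0.054,"dz": -0.1,"wx": 0,"wy": 0,"wz": 0,"fingers": 0.35},
    {"dx": 0.11,"dy": 0.079,"dz": -0.1,"wx": 0,"wy": 0,"wz": 0,"fingers": 0.35},
    {"dx": 0.145,"dy": 0.104,"dz": -0.1,"wx": 0,"wy": 0,"wz": 0,"fingers": 0.35},
    {"dx": 0.18,"dy": 0.129,"dz": -0.1,"wx": 0,"wy": 0,"wz": 0,"fingers": 0.35},
    {"dx": 0.215,"dy": 0.154,"dz": -0.1,"wx": 0,"wy": 0,"wz": 0,"fingers": 0.35},
    {"dx": 0.24,"dy": 0.172,"dz": -0.1,"wx": 0,"wy": 0,"wz": 0,"fingers": 0.35},
    {"dx": 0.255,"dy": 0.182,"dz": -0.1,"wx": 0,"wy": 0,"wz": 0,"fingers": 0.35},
    {"dx": 0.26,"dy": 0.1855,"dz": -0.09,"wx": 0,"wy": 0,"wz": 0,"fingers": 0.35},
    {"dx": 0.26,"dy": 0.1855,"dz": -0.075,"wx": 0,"wy": 0,"wz": 0,"fingers": 0.35},
    {"dx": 0.26,"dy": 0.1855,"dz": -0.06,"wx": 0,"wy": 0,"wz": 0,"fingers": 0.35},
    {"dx": 0.26,"dy": 0.1855,"dz": -0.055,"wx": 0,"wy": 0,"wz": 0,"fingers": 0.35},
    {"dx": 0.26,"dy": 0.1855,"dz": -0.055,"wx": 0,"wy": 0,"wz": 0,"fingers": 0.35},
  ],
)

```text
time: 9.95
eef_pos: [0.571, 0.1027, 0.0908]
orientation: [[-0.208, 0.978, -0.001], [0.978, 0.208, -0.0], [0.0, -0.001, -1.0]]
ft_force: [0.8, -0.5, -1.0]
grip_width: 0.464
grip_force: 15.0
```

```bash
python3 - <<'E'
from h import *
np.set_printoptions(precision=4,suppress=True)
s=robot.read_state(); print(s["time"],s["eef_pos"])
f=robot.grab_frame("scene"); o=robot.outline_of(f,"jar")[0]; q=pts(f,o["pixels"]); print(o["confidence"],len(q),np.percentile(q,[2,98],axis=0))
cv2.imwrite("pics/s3.png",cv2.resize(f["image"][100:260,300:520,::-1],None,fx=3,fy=3))
E
```

```text
9.95 [0.571  0.1027 0.0908]
0.55 310 [[0.5535 0.0804 0.0607]
 [0.5911 0.1055 0.1271]]
```

View pics/s3.png

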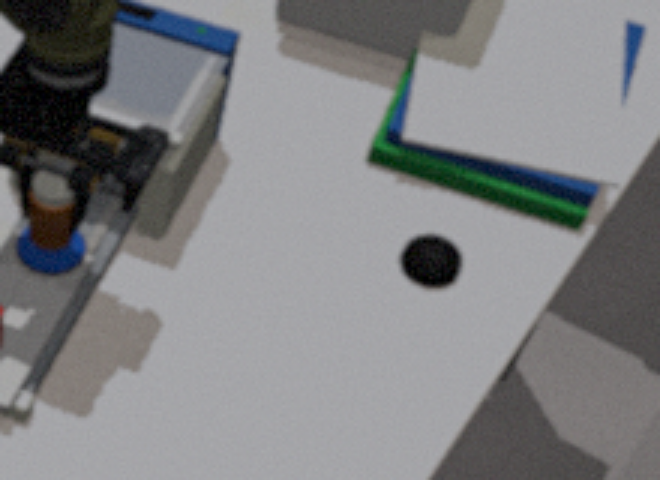

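jog_arm(
  plan=[
    {"dx": 0.0005,"dy": 0.001,"dz": 0.006,"wx": 0,"wy": 0,"wz": 0,"fingers": 0.35},
    {"dx": 0.0005,"dy": 0.001,"dz": 0.011,"wx": 0,"wy": 0,"wz": 0,"fingers": 0.35},
    {"dx": 0.0005,"dy": 0.001,"dz": 0.014,"wx": 0,"wy": 0,"wz": 0,"fingers": 0.35},
    {"dx": 0.0005,"dy": 0.001,"dz": 0.0155,"wx": 0,"wy": 0,"wz": 0,"fingers": 0.35},
    {"dx": 0.0005,"dy": 0.001,"dz": 0.0155,"wx": 0,"wy": 0,"wz": 0,"fingers": 0.35},
  ],
)

```text
time: 10.68
eef_pos: [0.5724, 0.104, 0.076]
orientation: [[-0.209, 0.978, -0.0], [0.978, 0.209, -0.0], [0.0, -0.0, -1.0]]
ft_force: [0.3, -0.0, -1.8]
grip_width: 0.461
grip_force: 15.0
```

jog_arm(
  plan=[
    {"dx": 0,"dy": 0,"dz": 0.0005,"wx": 0,"wy": 0,"wz": 0,"fingers": 0.35},
    {"dx": 0,"dy": 0,"dz": 0.001,"wx": 0,"wy": 0,"wz": 0,"fingers": 0.35},
    {"dx": 0,"dy": 0,"dz": 0.0015,"wx": 0,"wy": 0,"wz": 0,"fingers": 0.35},
    {"dx": 0,"dy": 0,"dz": 0.0015,"wx": 0,"wy": 0,"wz": 0,"fingers": 0.35},
  ],
)

```text
time: 11.18
eef_pos: [0.5724, 0.1039, 0.0746]
orientation: [[-0.209, 0.978, -0.0], [0.978, 0.209, 0.0], [0.0, -0.0, -1.0]]
ft_force: [0.9, 0.1, -1.3]
grip_width: 0.458
grip_force: 15.0
```

jog_arm(
  plan=[
    {"dx": 0,"dy": 0,"dz": 0.0005,"wx": 0,"wy": 0,"wz": 0,"fingers": 0.35},
    {"dx": 0,"dy": 0,"dz": 0.001,"wx": 0,"wy": 0,"wz": 0,"fingers": 0.35},
    {"dx": 0,"dy": 0,"dz": 0.001,"wx": 0,"wy": 0,"wz": 0,"fingers": 0.35},
  ],
)

```text
time: 11.55
eef_pos: [0.5726, 0.104, 0.0743]
orientation: [[-0.209, 0.978, 0.0], [0.978, 0.209, -0.0], [-0.0, 0.0, -1.0]]
ft_force: [-2.6, 0.1, 3.6]
grip_width: 0.464
grip_force: 15.0
```

jog_arm(
  plan=[
    {"dx": 0,"dy": 0,"dz": 0,"wx": 0,"wy": 0,"wz": 0,"fingers": 0.5},
    {"dx": 0,"dy": 0,"dz": 0,"wx": 0,"wy": 0,"wz": 0,"fingers": 0.6},
    {"dx": 0,"dy": 0,"dz": 0,"wx": 0,"wy": 0,"wz": 0,"fingers": 0.75},
    {"dx": 0,"dy": 0,"dz": 0,"wx": 0,"wy": 0,"wz": 0,"fingers": 0.75},
    {"dx": 0,"dy": 0,"dz": -0.02,"wx": 0,"wy": 0,"wz": 0,"fingers": 0.75},
    {"dx": 0,"dy": 0,"dz": -0.05,"wx": 0,"wy": 0,"wz": 0,"fingers": 0.75},
    {"dx": 0,"dy": 0,"dz": -0.09,"wx": 0,"wy": 0,"wz": 0,"fingers": 0.75},
    {"dx": -0.05,"dy": 0,"dz": -0.09,"wx": 0,"wy": 0,"wz": 0,"fingers": 0.75},
    {"dx": -0.1,"dy": 0,"dz": -0.09,"wx": 0,"wy": 0,"wz": 0,"fingers": 0.75},
    {"dx": -0.13,"dy": 0,"dz": -0.09,"wx": 0,"wy": 0,"wz": 0,"fingers": 0.6},
    {"dx": -0.13,"dy": 0,"dz": -0.09,"wx": 0,"wy": 0,"wz": 0,"fingers": 0.6},
    {"dx": -0.13,"dy": 0,"dz": -0.09,"wx": 0,"wy": 0,"wz": 0,"fingers": 0.6},
  ],
)

```text
time: 13.05
eef_pos: [0.5997, -0.0227, 0.1645]
orientation: [[-0.209, 0.978, 0.001], [0.978, 0.209, 0.0], [0.0, 0.001, -1.0]]
ft_force: [-0.9, -0.2, 0.4]
grip_width: 0.602
grip_force: 0.0
```

```bash
python3 - <<'E'
from h import *
np.set_printoptions(precision=4,suppress=True)
s=robot.read_state(); print(s["time"],s["eef_pos"])
ims=[]
for cam in("top","scene"):
    f=robot.grab_frame(cam); ims.append(f["image"][:,:,::-1])
    p=pts(f,np.ones((420,560),bool)); im=f["image"][f["range_z"]>0].astype(int); r,g,b=im.T; z=p[:,2]
    m=(abs(z-.037)<.004)&(abs(p[:,0]-.572)<.05)&(b>r+40)&(p[:,1]>.03)&(p[:,1]<.16)
    print(cam,"pad",m.sum(),cv2.minEnclosingCircle(p[m][:,:2].astype(np.float32)))
    m=(abs(z-.107)<.006)&(np.hypot(p[:,0]-.572,p[:,1]-.104)<.04)
    print("lid",m.sum(),p[m].mean(0),(p[m].min(0)+p[m].max(0))/2,np.ptp(p[m],axis=0))
cv2.imwrite("pics/b4.png",np.hstack([cv2.resize(ims[0][140:260,120:320],None,fx=2,fy=2),cv2.resize(ims[1][120:240,250:450],None,fx=2,fy=2)]))
E
```

```text
13.05 [ 0.5997 -0.0227  0.1645]
top pad 41 ((0.5595616102218628, 0.12412522733211517), 0.017180772498250008)
lid 132 [0.5738 0.1106 0.1081] [0.573  0.1114 0.1072] [0.0392 0.0248 0.0108]
scene pad 55 ((0.5725288391113281, 0.10188235342502594), 0.03125322610139847)<stdin>:11: RuntimeWarning: Mean of empty slice.
  ret = um.true_divide(
Traceback (most recent call last):
ValueError: zero-size array to reduction operation minimum which has no identity
```

The arm hides the jar from here, so I'll step aside for a clear check before sliding.

jog_arm(
  plan=[
    {"dx": -0.1,"dy": -0.1,"dz": -0.03,"wx": 0,"wy": 0,"wz": 0,"fingers": 0.6},
    {"dx": -0.15,"dy": -0.1,"dz": -0.03,"wx": 0,"wy": 0,"wz": 0,"fingers": 0.6},
    {"dx": -0.15,"dy": -0.1,"dz": -0.03,"wx": 0,"wy": 0,"wz": 0,"fingers": 0.6},
    {"dx": -0.15,"dy": -0.1,"dz": -0.03,"wx": 0,"wy": 0,"wz": 0,"fingers": 0.6},
    {"dx": -0.15,"dy": -0.1,"dz": -0.03,"wx": 0,"wy": 0,"wz": 0,"fingers": 0.6},
  ],
)

```text
time: 13.78
eef_pos: [0.5332, -0.1898, 0.1936]
orientation: [[-0.209, 0.978, -0.0], [0.978, 0.209, 0.001], [0.001, 0.0, -1.0]]
ft_force: [0.9, 0.4, 0.9]
grip_width: 0.601
grip_force: 0.0
```

```bash
cat > chk.py <<'E'
from h import *
import sys
np.set_printoptions(precision=4,suppress=True)
s=robot.read_state(); print(s["time"],s["eef_pos"])
ims=[]
for cam in("top","scene"):
    f=robot.grab_frame(cam); ims.append(f["image"][:,:,::-1])
    p=pts(f,np.ones((420,560),bool)); im=f["image"][f["range_z"]>0].astype(int); r,g,b=im.T; z=p[:,2]
    for n,m in(("pad",(abs(z-.037)<.004)&(abs(p[:,0]-.572)<.05)&(b>r+40)&(p[:,1]>.03)&(p[:,1]<.16)),("lid",(abs(z-.107)<.005)&(np.hypot(p[:,0]-.572,p[:,1]-.104)<.04)),
      ("post",(r>110)&(g<80)&(b<80)&(abs(p[:,0]-.58)<.06)&(p[:,1]>-.06)&(z>.08))):
        if m.sum()>5: print(cam,n,m.sum(),(p[m].min(0)+p[m].max(0))/2,np.ptp(p[m],axis=0))
cv2.imwrite(sys.argv[1],np.hstack([cv2.resize(ims[0][140:260,120:320],None,fx=2,fy=2),cv2.resize(ims[1][120:240,250:450],None,fx=2,fy=2)]))
E
python3 chk.py pics/b4.png
```

```text
13.775 [ 0.5332 -0.1898  0.1936]
top pad 170 [0.5714 0.1027 0.0371] [0.0628 0.0665 0.0077]
top lid 210 [0.5731 0.104  0.1072] [0.0397 0.0395 0.0096]
top post 31 [ 0.5977 -0.0242  0.0868] [0.0133 0.015  0.0125]
scene pad 110 [0.5719 0.1032 0.0372] [0.0639 0.062  0.0074]
scene lid 144 [0.572  0.1038 0.1071] [0.0393 0.0444 0.0094]
scene post 20 [ 0.6019 -0.0254  0.0854] [0.0137 0.0126 0.0054]
```

View pics/b4.png

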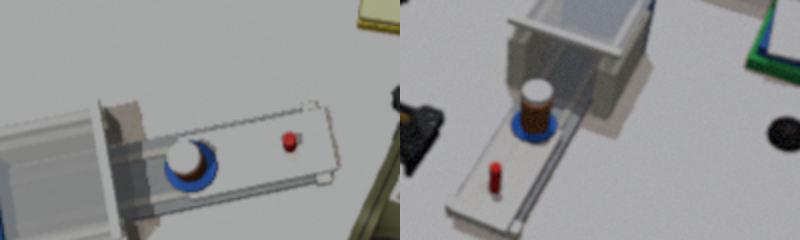

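Jar is upright and centred on the blue pad (left view (190,163), right view (536,115)), carriage out. Next I'll grip the post.

jog_arm(
  plan=[
    {"dx": 0.05,"dy": 0.034,"dz": 0.02,"wx": 0,"wy": 0,"wz": 0,"fingers": 0.6},
    {"dx": 0.1,"dy": 0.067,"dz": 0.03,"wx": 0,"wy": 0,"wz": 0,"fingers": 0.6},
    {"dx": 0.1475,"dy": 0.0995,"dz": 0.035,"wx": 0,"wy": 0,"wz": 0,"fingers": 0.6},
    {"dx": 0.1475,"dy": 0.0995,"dz": 0.035,"wx": 0,"wy": 0,"wz": 0,"fingers": 0.6},
    {"dx": 0.1475,"dy": 0.0995,"dz": 0.035,"wx": 0,"wy": 0,"wz": 0,"fingers": 0.6},
    {"dx": 0.1475,"dy": 0.0995,"dz": 0.08,"wx": 0,"wy": 0,"wz": 0,"fingers": 0.6},
    {"dx": 0.1475,"dy": 0.0995,"dz": 0.115,"wx": 0,"wy": 0,"wz": 0,"fingers": 0.6},
    {"dx": 0.1475,"dy": 0.0995,"dz": 0.1285,"wx": 0,"wy": 0,"wz": 0,"fingers": 0.6},
    {"dx": 0.1475,"dy": 0.0995,"dz": 0.1285,"wx": 0,"wy": 0,"wz": 0,"fingers": 0.4},
    {"dx": 0.1475,"dy": 0.0995,"dz": 0.1285,"wx": 0,"wy": 0,"wz": 0,"fingers": 0.25},
    {"dx": 0.1475,"dy": 0.0995,"dz": 0.1285,"wx": 0,"wy": 0,"wz": 0,"fingers": 0.1},
    {"dx": 0.1475,"dy": 0.0995,"dz": 0.1285,"wx": 0,"wy": 0,"wz": 0,"fingers": 0.1},
    {"dx": 0.1475,"dy": 0.0995,"dz": 0.1285,"wx": 0,"wy": 0,"wz": 0,"fingers": 0.1},
  ],
  newtons=20,
)

```text
time: 15.5
eef_pos: [0.5996, -0.0259, 0.066]
orientation: [[-0.209, 0.978, -0.0], [0.978, 0.209, -0.0], [-0.0, -0.0, -1.0]]
ft_force: [-2.4, -1.0, 4.1]
grip_width: 0.186
grip_force: 20.0
```

jog_arm(
  plan=[
    {"dx": 0.001,"dy": 0,"dz": 0,"wx": 0,"wy": 0,"wz": 0,"fingers": 0.1},
    {"dx": 0.003,"dy": 0,"dz": 0,"wx": 0,"wy": 0,"wz": 0,"fingers": 0.1},
    {"dx": 0.006,"dy": 0,"dz": 0,"wx": 0,"wy": 0,"wz": 0,"fingers": 0.1},
    {"dx": 0.01,"dy": 0,"dz": 0,"wx": 0,"wy": 0,"wz": 0,"fingers": 0.1},
    {"dx": 0.015,"dy": 0,"dz": 0,"wx": 0,"wy": 0,"wz": 0,"fingers": 0.1},
    {"dx": 0.021,"dy": 0,"dz": 0,"wx": 0,"wy": 0,"wz": 0,"fingers": 0.1},
    {"dx": 0.027,"dy": 0,"dz": 0,"wx": 0,"wy": 0,"wz": 0,"fingers": 0.1},
    {"dx": 0.033,"dy": 0,"dz": 0,"wx": 0,"wy": 0,"wz": 0,"fingers": 0.1},
    {"dx": 0.039,"dy": 0,"dz": 0,"wx": 0,"wy": 0,"wz": 0,"fingers": 0.1},
    {"dx": 0.045,"dy": 0,"dz": 0,"wx": 0,"wy": 0,"wz": 0,"fingers": 0.1},
    {"dx": 0.051,"dy": 0,"dz": 0,"wx": 0,"wy": 0,"wz": 0,"fingers": 0.1},
    {"dx": 0.057,"dy": 0,"dz": 0,"wx": 0,"wy": 0,"wz": 0,"fingers": 0.1},
    {"dx": 0.063,"dy": 0,"dz": 0,"wx": 0,"wy": 0,"wz": 0,"fingers": 0.1},
    {"dx": 0.069,"dy": 0,"dz": 0,"wx": 0,"wy": 0,"wz": 0,"fingers": 0.1},
    {"dx": 0.074,"dy": 0,"dz": 0,"wx": 0,"wy": 0,"wz": 0,"fingers": 0.1},
    {"dx": 0.078,"dy": 0,"dz": 0,"wx": 0,"wy": 0,"wz": 0,"fingers": 0.1},
    {"dx": 0.081,"dy": 0,"dz": 0,"wx": 0,"wy": 0,"wz": 0,"fingers": 0.1},
    {"dx": 0.082,"dy": 0,"dz": 0,"wx": 0,"wy": 0,"wz": 0,"fingers": 0.1},
    {"dx": 0.082,"dy": 0,"dz": 0,"wx": 0,"wy": 0,"wz": 0,"fingers": 0.1},
  ],
)

```text
time: 17.88
eef_pos: [0.5826, 0.0544, 0.066]
orientation: [[-0.209, 0.978, -0.0], [0.978, 0.209, -0.0], [-0.0, -0.0, -1.0]]
ft_force: [-3.4, -1.5, 4.9]
grip_width: 0.185
grip_force: 20.0
```

jog_arm(
  plan=[
    {"dx": 0.001,"dy": 0,"dz": 0,"wx": 0,"wy": 0,"wz": 0,"fingers": 0.1},
    {"dx": 0.003,"dy": 0,"dz": 0,"wx": 0,"wy": 0,"wz": 0,"fingers": 0.1},
    {"dx": 0.006,"dy": 0,"dz": 0,"wx": 0,"wy": 0,"wz": 0,"fingers": 0.1},
    {"dx": 0.01,"dy": 0,"dz": 0,"wx": 0,"wy": 0,"wz": 0,"fingers": 0.1},
    {"dx": 0.015,"dy": 0,"dz": 0,"wx": 0,"wy": 0,"wz": 0,"fingers": 0.1},
    {"dx": 0.02,"dy": 0,"dz": 0,"wx": 0,"wy": 0,"wz": 0,"fingers": 0.1},
    {"dx": 0.025,"dy": 0,"dz": 0,"wx": 0,"wy": 0,"wz": 0,"fingers": 0.1},
    {"dx": 0.03,"dy": 0,"dz": 0,"wx": 0,"wy": 0,"wz": 0,"fingers": 0.1},
    {"dx": 0.034,"dy": 0,"dz": 0,"wx": 0,"wy": 0,"wz": 0,"fingers": 0.1},
    {"dx": 0.037,"dy": 0,"dz": 0,"wx": 0,"wy": 0,"wz": 0,"fingers": 0.1},
    {"dx": 0.039,"dy": 0,"dz": 0,"wx": 0,"wy": 0,"wz": 0,"fingers": 0.1},
    {"dx": 0.041,"dy": 0,"dz": 0,"wx": 0,"wy": 0,"wz": 0,"fingers": 0.1},
    {"dx": 0.042,"dy": 0,"dz": 0,"wx": 0,"wy": 0,"wz": 0,"fingers": 0.1},
    {"dx": 0.043,"dy": 0,"dz": 0,"wx": 0,"wy": 0,"wz": 0,"fingers": 0.1},
    {"dx": 0.044,"dy": 0,"dz": 0,"wx": 0,"wy": 0,"wz": 0,"fingers": 0.1},
    {"dx": 0.045,"dy": 0,"dz": 0,"wx": 0,"wy": 0,"wz": 0,"fingers": 0.1},
    {"dx": 0.046,"dy": 0,"dz": 0,"wx": 0,"wy": 0,"wz": 0,"fingers": 0.1},
    {"dx": 0.047,"dy": 0,"dz": 0,"wx": 0,"wy": 0,"wz": 0,"fingers": 0.1},
    {"dx": 0.047,"dy": 0,"dz": 0,"wx": 0,"wy": 0,"wz": 0,"fingers": 0.1},
  ],
)

```text
time: 20.25
eef_pos: [0.5729, 0.1003, 0.066]
orientation: [[-0.209, 0.978, 0.0], [0.978, 0.209, -0.0], [-0.0, 0.0, -1.0]]
ft_force: [-2.5, -1.9, 4.7]
grip_width: 0.187
grip_force: 20.0
```

jog_arm(
  plan=[
    {"dx": 0.001,"dy": 0,"dz": 0,"wx": 0,"wy": 0,"wz": 0,"fingers": 0.1},
    {"dx": 0.002,"dy": 0,"dz": 0,"wx": 0,"wy": 0,"wz": 0,"fingers": 0.1},
    {"dx": 0.003,"dy": 0,"dz": 0,"wx": 0,"wy": 0,"wz": 0,"fingers": 0.1},
    {"dx": 0.004,"dy": 0,"dz": 0,"wx": 0,"wy": 0,"wz": 0,"fingers": 0.1},
    {"dx": 0.004,"dy": 0,"dz": 0,"wx": 0,"wy": 0,"wz": 0,"fingers": 0.1},
  ],
)

```text
time: 20.88
eef_pos: [0.5726, 0.1014, 0.066]
orientation: [[-0.21, 0.978, 0.001], [0.978, 0.21, -0.006], [-0.006, -0.0, -1.0]]
ft_force: [-1.1, -11.4, 4.4]
grip_width: 0.182
grip_force: 20.0
```

jog_arm(
  plan=[
    {"dx": -0.001,"dy": 0,"dz": 0,"wx": 0,"wy": 0,"wz": 0,"fingers": 0.1},
    {"dx": -0.002,"dy": 0,"dz": 0,"wx": 0,"wy": 0,"wz": 0,"fingers": 0.1},
    {"dx": -0.002,"dy": 0,"dz": 0,"wx": 0,"wy": 0,"wz": 0,"fingers": 0.3},
    {"dx": -0.002,"dy": 0,"dz": 0,"wx": 0,"wy": 0,"wz": 0,"fingers": 0.6},
    {"dx": -0.002,"dy": 0,"dz": 0,"wx": 0,"wy": 0,"wz": 0,"fingers": 0.6},
    {"dx": -0.002,"dy": 0,"dz": 0,"wx": 0,"wy": 0,"wz": 0,"fingers": 0.6},
    {"dx": -0.002,"dy": 0,"dz": -0.03,"wx": 0,"wy": 0,"wz": 0,"fingers": 0.6},
    {"dx": -0.002,"dy": 0,"dz": -0.07,"wx": 0,"wy": 0,"wz": 0,"fingers": 0.6},
    {"dx": -0.05,"dy": 0,"dz": -0.1,"wx": 0,"wy": 0,"wz": 0,"fingers": 0.6},
    {"dx": -0.1,"dy": -0.03,"dz": -0.12,"wx": 0,"wy": 0,"wz": 0,"fingers": 0.6},
    {"dx": -0.15,"dy": -0.06,"dz": -0.12,"wx": 0,"wy": 0,"wz": 0,"fingers": 0.6},
    {"dx": -0.2,"dy": -0.1,"dz": -0.12,"wx": 0,"wy": 0,"wz": 0,"fingers": 0.6},
    {"dx": -0.25,"dy": -0.12,"dz": -0.12,"wx": 0,"wy": 0,"wz": 0,"fingers": 0.6},
    {"dx": -0.25,"dy": -0.12,"dz": -0.12,"wx": 0,"wy": 0,"wz": 0,"fingers": 0.6},
    {"dx": -0.25,"dy": -0.12,"dz": -0.12,"wx": 0,"wy": 0,"wz": 0,"fingers": 0.6},
  ],
)

```text
time: 22.75
eef_pos: [0.5068, -0.1649, 0.185]
orientation: [[-0.208, 0.978, -0.0], [0.978, 0.208, 0.001], [0.001, 0.0, -1.0]]
ft_force: [-0.1, 0.1, 0.5]
grip_width: 0.596
grip_force: 0.0
```

```bash
python3 chk.py pics/b5.png
```

```text
22.75 [ 0.5068 -0.1649  0.185 ]
top post 30 [0.5713 0.1029 0.0857] [0.0156 0.0127 0.0092]
scene post 18 [0.5734 0.1012 0.0847] [0.011  0.012  0.0077]
```

View pics/b5.png

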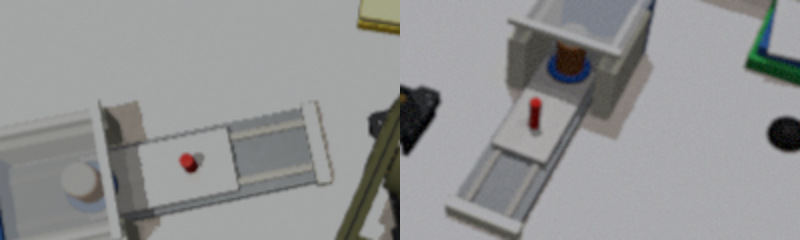

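The jar stands on the pad under the hood (right view (570,58)), and the post has travelled the full 0.13 m. I'm handing it in.

```bash
python3 -c "
from bench import robot
print(robot.sign_off())"
```

```text
the job is handed in; nothing more can be done
None
```

I handed the job in at about 23 s: the last picture shows the jar standing upright on the pad under the hood, with the carriage fully home and the gripper clear. The hand-in gave no verdict. After the carriage reached its outer stop, one mistyped move slid the fingers outward off the post; a picture right after showed the carriage still fully out.

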